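# Stack the cutter and spacer discs on the mill's splined hub

## Task

Put the kitchen mill's disc pack back together: seat the cutter disc (the one with the notched rim) collar up and fully down on the mill base's splined hub, then seat the spacer disc (the one with the smooth round rim) fully down on top of it, collar up, with its tab pointing the opposite way from the cutter's tab. The stiff hub stands at an unknown angle, so rest a disc on it lightly, turn it until the teeth find each other and it drops in, and never push or let it fall hard (more than about 40 N bends the teeth). Leave both discs released at rest and do not disturb the things around.

Things in the scene. Friction and masses are not known exactly. Their poses are not given: they have to be found in the camera images.
- cutter_mid (a point): CUTTER disc: rim notched all round (13 square teeth, to 46 mm from the axis). On the axis, 10 mm above the underside (half-way up); x to the tab, z up. Bare steel, 110 to 190 g, lies flat, collar up: flange 5 mm thick; in its middle a 48 mm collar, top 20 mm above the underside, with two grip flats 52 mm apart facing +y and -y, 26 mm long.
- spacer_mid (a point): SPACER disc: smooth round rim of 46 mm radius. On the axis, 10 mm above the underside (half-way up); x to the tab, z up. Bare steel, 110 to 190 g, lies flat, collar up: flange 5 mm thick; in its middle a 48 mm collar, top 20 mm above the underside, with two grip flats 52 mm apart facing +y and -y, 26 mm long.
- cutter_tab (a point): Point on the cutter's tab, 58 mm from the axis along +x, 2.5 mm above the underside. The tab is 18 mm wide, 5 thick, ends 66 mm from the axis, upturned to 10 mm. The disc's bore (35 mm) has four full-height teeth 9.6 mm wide reaching in to 13 mm from the axis, 90 degrees apart, the first 45 degrees from the tab.
- spacer_tab (a point): Point on the spacer's tab, 58 mm from the axis along +x, 2.5 mm above the underside. The tab is 18 mm wide, 5 thick, ends 66 mm from the axis, upturned to 10 mm. The disc's bore (35 mm) has four full-height teeth 9.6 mm wide reaching in to 13 mm from the axis, 90 degrees apart, the first 45 degrees from the tab.
- hub_seat (a point): Centre of the flat top of the fixed white mill base (140 mm wide, 40 mm high, black knob in front), at the foot of the steel hub; z up. A seated cutter's underside rests on this top; a seated spacer's rests on the cutter's collar, 20 mm higher. This point's x and y axes do not tell where the hub's teeth are.
- hub_tip (a point): Tip of the hub, 50 mm over hub_seat. Hub: 24.4 mm core with four upright teeth (9.6 mm wide, to 16 mm from the axis, 90 degrees apart), flat tops 36 mm over hub_seat; above them a smooth pilot, tapering from 40 mm up to 12 mm wide at the tip. Turns only against stiff friction (0.25 N m); tooth angle unknown. A meshed disc has 4 degrees play either way, 0.8 mm round the core.
- tin: Bystander: food tin, 75 mm wide, 58 mm high; origin at its foot.
- lemon: Bystander: lemon, 78x55x56 mm; origin at its underside.
- teaspoon: Bystander: teaspoon, 137 mm long; origin at its underside.
- peg: Bystander: wooden clothes peg, 72 mm long; origin at its underside.
- onion: Bystander: red onion, 84 mm wide, 82 mm high; origin at its underside.
- mint_box: Bystander: closed card box, 111x182x70 mm; origin at its underside.
Mind the look-alikes: they are no part of the job. What is shaped like the part that bears spacer_mid but red is not meant.

How it is judged:
By the outcome, as a careful person would: the job done as asked, in the order asked, and still so for the second after the job is handed in, with the robot touching nothing.
It also fails if it takes over 72 s, if anything falls off the work surface, if the arm or the gripper's body presses on something with over 40 N, if the wrist force passes 120 N, or if a joint passes its speed limit or range.

## Robot

A 6-joint arm with a two-finger parallel gripper is mounted at the origin on a cart in front of the work surface, level with it; the furniture and walls round the work are solid. World frame = base frame: x ahead of the robot, y to its left, z up, the work surface at z = 0. Lengths are in m, angles in rad, forces in N, time in s.
With the tool pointing down it reaches from about 0.35 to 0.975 m from the base axis. Payload 4.9 kg.
Tool frame: the origin (TCP) lies at the very end of the fingers, on their centre line; the grasp point (between the pads) lies manip.grip_point_offset behind it (manip.grip_point_offset is the distance from the TCP to the grasp point, in m); z points along the fingers, y is the line along which they close (so a half turn about z gives the same grasp; the last joint's range is limited). The gripper opens to 85 mm and grips with 20 to 120 N. Pads are 22 mm wide; open, the fingers measure 114 mm over their backs; the gripper's body (76 mm by 85 mm) begins 54 mm behind the grasp point. The pads swing forward as they close: fully open they stand 13 mm farther back than shut.
Start: joints at [-1.35, 0.053, 1.613, -0, 1.476, -0.119], TCP at [0.208, -0.589, 0.231] pointing down, gripper open.
Joint ranges: [-3.01, 3.01], [-1.01, 2.22], [0.06, 2.58], [-1.02, 4.17], [0.09, 2.62], [-3.14, 3.14]. Speed limits (rad/s): [2.57, 2.57, 3.14, 3.14, 3.14, 3.14].

## Interface

Orientations are given as a unit quaternion [w, x, y, z].
In Python, from plant import manip gives the robot as it stands.
- The arm moves only by the shell command python3 -m crank 'ROWS' [OPENING]. ROWS is JSON, a list of rows, each an object of numbers: "x", "y", "z": the shift along the tool's x, y, z in cm; "turn": the turn about the tool's z in rad. In form: [{"x": .., "y": .., "z": .., "turn": ..}, ...]. A call has 1 to 5 rows; each row shifts and turns the commanded pose from where the row before left it, along the tool's axes as they then stand; what a row does not reach is not made up. A row lasts 1/10 s, in which the tool goes at most 50 mm and 8.59 degrees, less where a joint would pass 70% of its speed; a pose out of reach is approached as far as the arm can. A call with a gripper value outside its range is refused whole. OPENING is the opening in per cent of the stroke, from 0 (shut) to 100 (fully open), set as the call begins (- or left out, the last holds). The fingers move at their own pace and stop on an object; the grip force is fixed at half the most. Time passes only in rows, so rows that do not move let the fingers close. It gives the time, the measured TCP pose, the force, the opening and the grip force at its end, in the units of the state.
- manip.state(): the state, without advancing time (a new reading comes with each control period).
- manip.grab_frame(name): name is "scene" or "top" or "wrist"; returns (picture, depth): 400x640x3 uint8, red, green, blue; 400x640 float32, m along the optical axis (not along the pixel's ray), 0 where there is no reading.
- manip.camera_model(name): a dict with "mtx" (3x3 intrinsics, pixels), "k1" (the pictures are not rectified: a ray, as slopes to the right and down, at radius r is drawn at 1 + k1 r^2 times it, then the intrinsics apply), "world_to_cam" (4x4, takes a point from world to camera coordinates). Camera axes: x right, y down, z forward; pixel columns grow to the right and rows downward; lengths in m; the calibration is good to about 2 mm. A picture is of the moment at which its call begins: read the wrist's pose just before it. camera_model takes no time and is no camera call; for the wrist camera it gives the pose at the moment of the call.
- manip.job_done(): hands the job in; it is judged then, once.
The state is a dict: "time": time; "joint_pos": joint angles; "joint_vel": joint speeds; "joint_efforts": joint torques, N m; "tool_pos": TCP position; "tool_rot": TCP orientation; "contact_force": force on the tool from outside, world axes, zero at the start; "ft_torque": the same for the moment, N m; "gripper_width": opening from 0.0 (shut) to 1.0 (fully open); "grasp_force": force on a finger pad.
Only numpy, scipy, OpenCV 4.12 (cv2) and the standard library are available. Lean on these libraries where they do the work, as an engineer would, in place of code of your own. Each camera call takes 0.05 s, during which the arm holds its last target. There are 200 camera calls.

## Working session

There is one attempt and no reset: what is moved stays moved. The work goes in short steps, Python scripts to look and compute and a shell command to move; the robot and the scene stay as the last step left them, time stands still between calls to the robot, and variables do not carry over. Pictures are saved under pics/ and viewed, at most 10 in all, crops included, and the job is handed in when it is done.

```bash
mkdir -p pics; ls; cat > h.py <<'E'
import numpy as np,cv2
from plant import manip
def cam(n):
    m=manip.camera_model(n);return np.array(m["mtx"]),m["k1"],np.array(m["world_to_cam"])
def ray(n,uv,M=None):
    K,k1,T=M or cam(n)
    p=cv2.undistortPoints(np.array([[uv]],float),K,np.array([k1,0,0,0.]))[0,0]
    R=T[:3,:3];c=-R.T@T[:3,3];return c,R.T@np.array([p[0],p[1],1.])
def onz(n,uv,z,M=None):
    c,d=ray(n,uv,M);return c+d*(z-c[2])/d[2]
def at(n,uv,dep,M=None):
    c,d=ray(n,uv,M);return c+d*dep
def proj(n,P,M=None):
    K,k1,T=M or cam(n)
    return cv2.projectPoints(np.array([P],float),cv2.Rodrigues(T[:3,:3])[0],T[:3,3],K,np.array([k1,0,0,0.]))[0][0,0]
def grab(n,f):
    M=cam(n);a,d=manip.grab_frame(n);cv2.imwrite(f"pics/{f}.png",a[:,:,::-1]);np.save(f"pics/{f}.npy",d);np.savez(f"pics/{f}_cam.npz",*M);return a,d,M
E
python3 - <<'E'
from h import *
print(manip.grip_point_offset, manip.state())
a,d,_=grab("top","top1");a,d,_=grab("scene","scene1")
E
```

```text
pics
0.0187 {'time': 0.0, 'joint_pos': array([-1.35000856e+00,  5.33409561e-02,  1.61433903e+00, -4.34823472e-06,
        1.47602009e+00, -1.19022429e-01]), 'joint_vel': array([ 1.78778618e-04, -6.64942185e-04,  9.94386209e-04,  1.78044401e-04,
       -1.33510954e-03, -3.78699717e-05]), 'joint_efforts': array([ 4.21459281e-04, -3.93675113e+01, -3.70178711e+01, -9.72399948e-05,
        6.91576468e-03, -2.46766353e-05]), 'tool_pos': array([ 0.20816069, -0.58862934,  0.230046  ]), 'tool_rot': array([-1.05223870e-03,  9.85600236e-01,  1.69088926e-01, -5.57539152e-05]), 'contact_force': array([ 0.21161567, -0.29271301, -0.00417639]), 'ft_torque': array([-0.01430791, -0.03975476, -0.041795  ]), 'grasp_force': 0.0, 'gripper_width': 0.9952914905892991}
```

View pics/top1.png

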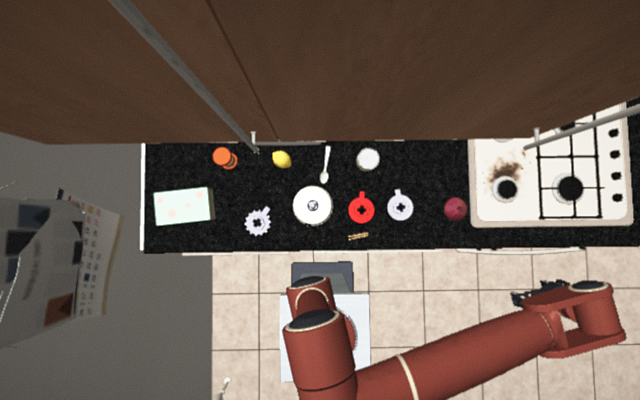

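View pics/scene1.png

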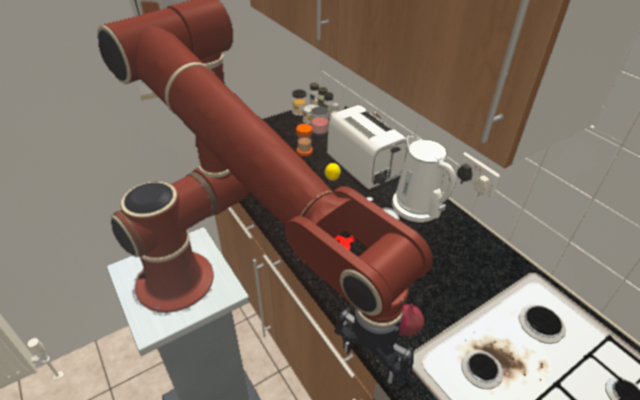

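The top view shows the cutter at about (257,222) with its tab to the upper right. The hub is at (312,205), the red decoy at (361,208), and the spacer at (400,206) with its tab up.

```bash
python3 - <<'E'
from h import *
a=cv2.imread("pics/top1.png");M=cam("top")
for n,uv,z in [("cut",(257,222.5),.01),("cuttab",(267,210),.005),("base",(312.5,205),.04),("hubtip",(312.5,205),.09),("red",(361,208),.01),("spc",(400,206.5),.01),("sptab",(397.5,191.5),.005),("peg",(358,237),0),("spoon",(325,165),0),("onion",(455,208),.04),("box",(183,205),.07)]: print(n,onz("top",uv,z).round(3))
c=a[180:250,230:430];cv2.imwrite("pics/topc.png",cv2.resize(c,None,fx=4,fy=4,interpolation=cv2.INTER_CUBIC))
print(M[2])
# flange-ish: bright low saturation blobs
hsv=cv2.cvtColor(a,cv2.COLOR_BGR2HSV);m=((hsv[...,2]>110)&(hsv[...,1]<70)).astype(np.uint8)
m[:145]=0;m[246:]=0
n,l,s,ce=cv2.connectedComponentsWithStats(m)
for i in range(1,n):
    if s[i,4]>150: print(s[i],ce[i].round(1),onz("top",ce[i],.005).round(3))
E
```

```text
cut [0.41  0.236 0.01 ]
cuttab [0.454 0.2   0.005]
base [0.468 0.036 0.04 ]
hubtip [0.466 0.035 0.09 ]
red [ 0.456 -0.138  0.01 ]
spc [ 0.459 -0.278  0.01 ]
sptab [ 0.514 -0.272  0.005]
peg [ 0.352 -0.126  0.   ]
spoon [ 0.615 -0.011  0.   ]
onion [ 0.45  -0.464  0.04 ]
box [0.474 0.478 0.07 ]
[[-0.01514974 -0.99986768  0.00592509  0.01448246]
 [-0.9981221   0.01477101 -0.05944822  0.49942428]
 [ 0.05935283 -0.00681459 -0.99821381  1.31574164]
 [ 0.          0.          0.          1.        ]]
[139 145   7 101 526] [141.8 194.8] [0.515 0.649 0.005]
[ 468  145  166   83 8041] [540.5 188.4] [ 0.517 -0.789  0.005]
[539 145  32  11 344] [554.5 149.9] [ 0.657 -0.847  0.005]
[572 145  23  11 248] [583.1 149.9] [ 0.655 -0.95   0.005]
[320 146  11  38 198] [325.2 165.9] [ 0.611 -0.012  0.005]
[356 148  24  22 404] [367.7 158.6] [ 0.635 -0.167  0.005]
[ 573  157   26   60 1187] [586.2 186.3] [ 0.522 -0.954  0.005]
[540 158  32  30 806] [554.1 170.8] [ 0.58  -0.841  0.005]
[ 153  187   58   39 1867] [181.5 205.9] [0.473 0.507 0.005]
[ 293  186   40   40 1242] [312.1 205. ] [0.469 0.038 0.005]
[387 189  27  32 543] [399.6 206.2] [ 0.46  -0.278  0.005]
[541 189  33  28 729] [555.5 204.2] [ 0.459 -0.84   0.005]
[ 93 207  27  39 582] [107.3 226. ] [0.405 0.77  0.005]
[244 206  27  30 491] [257.9 221.4] [0.413 0.233 0.005]
```

View pics/topc.png

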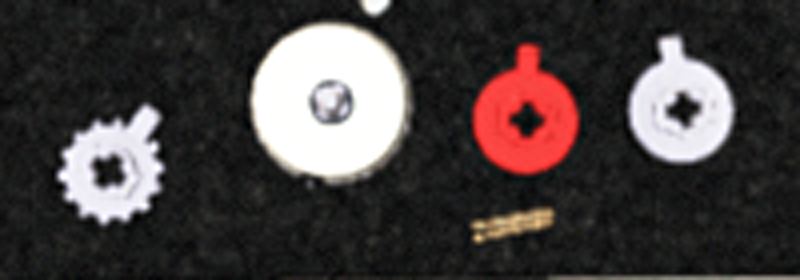

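```bash
cat >> h.py <<'E'
def go(x=None,y=None,z=None,yaw=None):
    "print remaining shift in tool axes (cm) and turn (rad) to reach world target"
    s=manip.state();p=s["tool_pos"];q=s["tool_rot"]
    from scipy.spatial.transform import Rotation as R
    T=R.from_quat([q[1],q[2],q[3],q[0]]).as_matrix();cy=np.degrees(np.arctan2(T[1,0],T[0,0]))
    t=np.array([p[i] if v is None else v for i,v in enumerate((x,y,z))])
    print("t%.2f"%s["time"],"pos",p.round(4),"yaw %.1f"%cy,"F",np.round(s["contact_force"],1),"w %.3f"%s["gripper_width"],"gf %.0f"%s["grasp_force"],"q6 %.2f"%s["joint_pos"][5],"tilt",T[:,2].round(3))
    print("shift cm",(T.T@(t-p)*100).round(2),"turn", None if yaw is None else round(-np.radians((yaw-cy+180)%360-180),3))
E
python3 -m crank '[{"x":3.7,"y":-2.54},{"x":3.7,"y":-2.54},{"x":3.7,"y":-2.54},{"x":3.7,"y":-2.54}]'
python3 -m crank '[{"x":3.7,"y":-2.54},{"x":3.7,"y":-2.54},{"x":3.7,"y":-2.54},{"x":3.7,"y":-2.54}]'
python3 -m crank '[{"x":0},{"x":0}]'
python3 - <<'E'
from h import *
go(0.42,0.02)
a,d,M=grab("wrist","w1");K,k,T=M
print(T.round(3)); print(proj("wrist",[.459,-.278,.02],M),proj("wrist",[.514,-.272,.005],M))
E
```

```text
t0.10 pos [ 0.2082 -0.5887  0.2301] yaw 19.5 F [ 0.1 -0.5 -0.2] w 1.002 gf 0 q6 -0.12 tilt [-0.     0.002 -1.   ]
shift cm [ 40.26 -50.33   0.11] turn None
[[ 0.333 -0.943 -0.001 -0.624]
 [-0.9   -0.318  0.298 -0.038]
 [-0.282 -0.098 -0.954  0.38 ]
 [ 0.     0.     0.     1.   ]]
[ 102.76897792 -176.03745008] [ 116.00940577 -234.22192693]schema error: expected keys x, y, z, turn
schema error: expected keys x, y, z, turn
schema error: expected keys x, y, z, turn
```

View pics/w1.png

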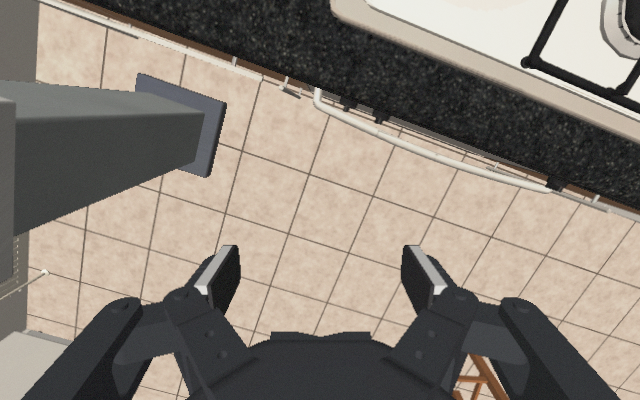

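The picture shows only the floor and the counter edge, because every row needs all four keys and nothing moved.

```bash

python3 -m crank '[{"x":3.7,"y":-2.54,"z":0,"turn":0},{"x":3.7,"y":-2.54,"z":0,"turn":0},{"x":3.7,"y":-2.54,"z":0,"turn":0},{"x":3.7,"y":-2.54,"z":0,"turn":0}]'
python3 -m crank '[{"x":3.7,"y":-2.54,"z":0,"turn":0},{"x":3.7,"y":-2.54,"z":0,"turn":0},{"x":3.7,"y":-2.54,"z":0,"turn":0},{"x":0,"y":0,"z":0,"turn":0},{"x":0,"y":0,"z":0,"turn":0}]'
python3 - <<'E'
from h import *
go(0.40,0.00)
a,d,M=grab("wrist","w2")
print(proj("wrist",[.459,-.278,.02],M),proj("wrist",[.514,-.272,.005],M))
E
```

```text
time: 0.55
tool_pos: [0.3146, -0.4425, 0.2308]
tool_rot: [-0.0, 0.986, 0.169, -0.0]
contact_force: [0.8, -0.8, 0.5]
gripper_width: 0.998
grasp_force: 0.0
time: 1.05
tool_pos: [0.3935, -0.3347, 0.2311]
tool_rot: [0.0, 0.985, 0.17, -0.0]
contact_force: [-1.2, -0.6, 0.2]
gripper_width: 1.003
grasp_force: 0.0
t1.05 pos [ 0.3935 -0.3347  0.2311] yaw 19.6 F [-1.2 -0.6  0.2] w 1.003 gf 0 q6 0.38 tilt [-0.001 -0.    -1.   ]
shift cm [ 1.184e+01 -3.131e+01 -1.000e-02] turn None
[294.71797329 105.43843873] [305.17053876  58.91510221]
```

View pics/w2.png

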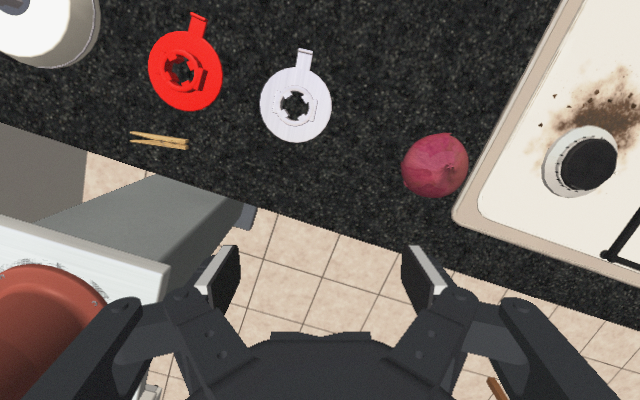

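The wrist view agrees: the spacer is at (295,105) with its tab up at (305,52). Next I measure it and move on to view the hub.

```bash
cat >> h.py <<'E'
def disc(a,M,guess,z=0.005,thr=110):
    hsv=cv2.cvtColor(a,cv2.COLOR_RGB2HSV);m=((hsv[...,2]>thr)&(hsv[...,1]<70)).astype(np.uint8)
    c,_=cv2.findContours(m,cv2.RETR_EXTERNAL,cv2.CHAIN_APPROX_NONE);g=proj("",guess,M)
    c=max([k for k in c if cv2.pointPolygonTest(cv2.convexHull(k),tuple(map(float,g)),False)>=0],key=cv2.contourArea)
    P=np.array([onz("",p,z,M) for p in c[:,0].astype(float)]);f=np.zeros_like(m);cv2.drawContours(f,[c],-1,1,-1)
    ys,xs=np.nonzero(f);Q=np.array([onz("",p,z,M) for p in zip(xs+0.,ys+0.)])[:,:2];o=np.array(guess[:2])
    for _ in range(10): # centroid inside a 50 mm circle, tab sector left out on both sides
        v=Q-o;r=np.hypot(*v.T);t=v[r>.051].mean(0);t/=np.hypot(*t)
        k=(r<.050)&~((r>.036)&(abs(v@t)>r*.94));o=Q[k].mean(0)
    e=np.hypot(*(P[:,:2]-o).T)
    yaw=np.degrees(np.arctan2(t[1],t[0]));print("disc",o.round(4),"yaw %.1f"%yaw,"rim pct",np.percentile(e,[5,25,50,75,100]).round(4));return o,yaw
E
python3 - <<'E'
from h import *
z=np.load("pics/w2_cam.npz");M=(z["arr_0"],float(z["arr_1"]),z["arr_2"]);a=cv2.imread("pics/w2.png")[:,:,::-1].copy()
disc(a,M,[.459,-.278,.02])
E
python3 -m crank '[{"x":1.48,"y":-3.91,"z":0,"turn":0},{"x":1.48,"y":-3.91,"z":0,"turn":0},{"x":1.48,"y":-3.91,"z":0,"turn":0},{"x":1.48,"y":-3.91,"z":0,"turn":0}]' >/dev/null
python3 -m crank '[{"x":1.48,"y":-3.91,"z":0,"turn":0},{"x":1.48,"y":-3.91,"z":0,"turn":0},{"x":1.48,"y":-3.91,"z":0,"turn":0},{"x":1.48,"y":-3.91,"z":0,"turn":0},{"x":0,"y":0,"z":0,"turn":0}]'
python3 - <<'E'
from h import *
go(0.41,0.236,yaw=141)
a,d,M=grab("wrist","w3")
g=proj("wrist",[.467,.036,.076],M);print(g,proj("wrist",[.467,.036,.04],M))
u,v=map(int,g)
cv2.imwrite("pics/w3c.png",cv2.resize(a[max(v-60,0):v+60,u-70:u+70,::-1],None,fx=4,fy=4,interpolation=cv2.INTER_CUBIC));print(u-70,max(v-60,0))
E
```

```text
disc [ 0.46   -0.2771] yaw 7.4 rim pct [0.0436 0.0445 0.0458 0.0469 0.0652]
time: 2.0
tool_pos: [0.4005, 0.0015, 0.2314]
tool_rot: [-0.0, 0.985, 0.171, 0.0]
contact_force: [0.5, -0.2, 0.9]
gripper_width: 1.0
grasp_force: 0.0
t2.00 pos [0.4005 0.0015 0.2314] yaw 19.7 F [ 0.5 -0.2  0.9] w 1.000 gf 0 q6 1.04 tilt [ 0.     0.001 -1.   ]
shift cm [ 8.810e+00 -2.176e+01  2.000e-02] turn -2.117
[311.04427137 111.63822233] [312.04360909 111.33978826]
241 51
```

View pics/w3c.png

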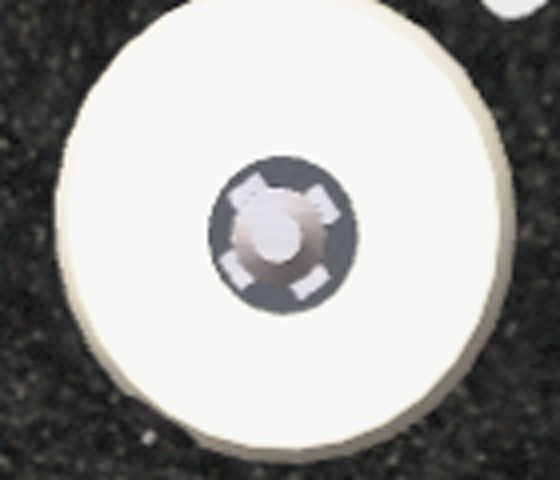

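The picture shows the four hub tooth tops clearly, at crop (246,192), (324,203), (312,281) and (237,270). I work out their angle and centre.

```bash
python3 - <<'E'
from h import *
z=np.load("pics/w3_cam.npz");M=(z["arr_0"],float(z["arr_1"]),z["arr_2"]);a=cv2.imread("pics/w3.png")
t=np.array([(246,192),(324,203),(312,281),(237,270)])/4-.375+[241,51]
P=np.array([onz("",p,.076,M) for p in t]);c=P.mean(0);print("hub",c.round(4),np.hypot(*(P-c)[:,:2].T).round(4),(np.degrees(np.arctan2(*(P-c)[:,1::-1].T))%90).round(1))
m=((a.min(2)>225)).astype(np.uint8);m[:,:200]=0;m[:,420:]=0
k=max(cv2.findContours(m,0,1)[0],key=cv2.contourArea)
Q=np.array([onz("",p,.04,M) for p in k[:,0].astype(float)])[:,:2]
A=np.c_[2*Q,np.ones(len(Q))];s=np.linalg.lstsq(A,(Q**2).sum(1),rcond=None)[0];r=np.sqrt(s[2]+s[:2]@s[:2]);print("base",s[:2].round(4),r)
d=np.load("pics/w3.npy");print("depth z check",at("",(330,130),d[130,330],M),at("",(310,110),d[110,310],M))
E
```

```text
hub [0.4685 0.037  0.076 ] [0.0138 0.014  0.0137 0.0139] [57.5 55.7 56.7 56. ]
base [0.4704 0.0391] 0.0621296316156855
depth z check [0.45428506 0.00923307 0.04057593] [0.46839149 0.03706871 0.09060398]
```

Hub at (0.4685, 0.037) with teeth at 56.5° mod 90, so the cutter's tab should point to −33.5° and the spacer's to 146.5°. I move to view the cutter from close by.

```bash

python3 -m crank '[{"x":2.54,"y":-3.08,"z":0,"turn":0},{"x":2.54,"y":-3.08,"z":0,"turn":0},{"x":2.54,"y":-3.08,"z":0,"turn":0},{"x":2.54,"y":-3.08,"z":0,"turn":0},{"x":2.54,"y":-3.08,"z":0,"turn":0}]' >/dev/null
python3 -m crank '[{"x":0,"y":0,"z":0,"turn":-0.1411},{"x":0,"y":0,"z":0,"turn":-0.1411},{"x":0,"y":0,"z":0,"turn":-0.1411},{"x":0,"y":0,"z":0,"turn":-0.1411},{"x":0,"y":0,"z":0,"turn":-0.1411}]' >/dev/null
python3 -m crank '[{"x":0,"y":0,"z":0,"turn":-0.1411},{"x":0,"y":0,"z":0,"turn":-0.1411},{"x":0,"y":0,"z":0,"turn":-0.1411},{"x":0,"y":0,"z":0,"turn":-0.1411},{"x":0,"y":0,"z":0,"turn":-0.1411}]' >/dev/null
python3 -m crank '[{"x":0,"y":0,"z":0,"turn":-0.1411},{"x":0,"y":0,"z":0,"turn":-0.1411},{"x":0,"y":0,"z":0,"turn":-0.1411},{"x":0,"y":0,"z":0,"turn":-0.1411},{"x":0,"y":0,"z":0,"turn":-0.1411}]'
python3 - <<'E'
from h import *
a,d,M=grab("wrist","w4")
o,y=disc(a,M,[.41,.236,.02])
go(*o,yaw=y+180)
E
```

```text
time: 4.05
tool_pos: [0.4703, 0.1839, 0.231]
tool_rot: [0.0, 0.335, 0.942, -0.0]
contact_force: [0.4, -0.7, 1.2]
gripper_width: 0.999
grasp_force: 0.0
disc [0.4095 0.2377] yaw -34.8 rim pct [0.0387 0.0404 0.0429 0.0458 0.0682]
t4.10 pos [0.4703 0.184  0.2311] yaw 141.0 F [ 0.1  0.4 -0.2] w 0.997 gf 0 q6 -0.66 tilt [-0.    -0.001 -1.   ]
shift cm [ 8.1   0.36 -0.  ] turn -0.073
```

View pics/w4.png

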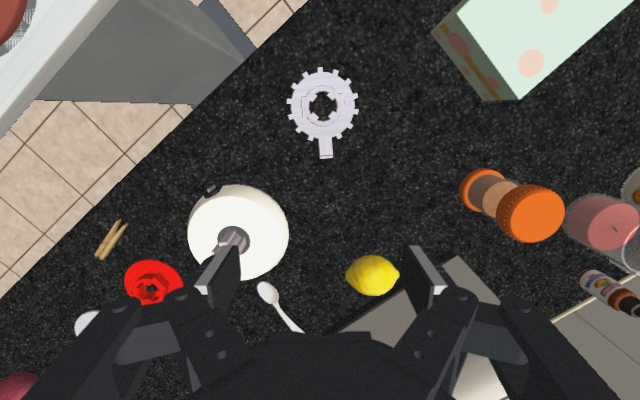

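The cutter is at (322,105) and its tab at (326,150), which agrees with the fit. I move over it and descend.

```bash

python3 -m crank '[{"x":4.05,"y":0.18,"z":0,"turn":0},{"x":4.05,"y":0.18,"z":0,"turn":0},{"x":0,"y":0,"z":4,"turn":-0.073},{"x":0,"y":0,"z":4.5,"turn":0},{"x":0,"y":0,"z":4.5,"turn":0}]' >/dev/null
python3 -m crank '[{"x":0,"y":0,"z":4,"turn":0},{"x":0,"y":0,"z":2,"turn":0},{"x":0,"y":0,"z":0,"turn":0}]'
python3 - <<'E'
from h import *
go(.4095,.2377,.009,yaw=145.2)
a,d,M=grab("wrist","w5")
E
```

```text
time: 4.9
tool_pos: [0.4065, 0.2378, 0.0373]
tool_rot: [-0.003, 0.304, 0.953, -0.003]
contact_force: [-0.3, 0.1, 0.4]
gripper_width: 1.001
grasp_force: 0.0
t4.90 pos [0.4065 0.2378 0.0373] yaw 144.6 F [-0.3  0.1  0.4] w 1.001 gf 0 q6 -0.58 tilt [-0.008 -0.003 -1.   ]
shift cm [-0.26  0.19  2.83] turn -0.01
```

View pics/w5.png

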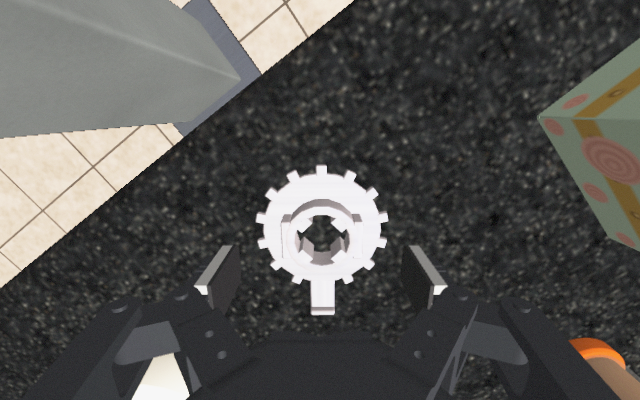

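The disc sits centred between the fingers at about (322,235). I remeasure once from here.

```bash

python3 - <<'E'
from h import *
a=cv2.imread("pics/w5.png")[:,:,::-1].copy();z=np.load("pics/w5_cam.npz");M=(z["arr_0"],float(z["arr_1"]),z["arr_2"])
o,y=disc(a,M,[.41,.237,.02]);go(*o,.009,yaw=y+180)
E
```

```text
disc [0.4078 0.2387] yaw -34.8 rim pct [0.0379 0.0405 0.0431 0.0465 0.0738]
t4.95 pos [0.4083 0.2388 0.0398] yaw 144.7 F [0.2 0.1 0. ] w 0.998 gf 0 q6 -0.58 tilt [-0.004 -0.002 -1.   ]
shift cm [ 0.03 -0.02  3.08] turn -0.01
```

```bash

python3 -m crank '[{"x":0,"y":0,"z":1.5,"turn":-0.01},{"x":0,"y":0,"z":1.4,"turn":0},{"x":0,"y":0,"z":0,"turn":0},{"x":0,"y":0,"z":0,"turn":0}]'
python3 -c "from h import *;go(z=.008)"
python3 -m crank '[{"x":0,"y":0,"z":0,"turn":0},{"x":0,"y":0,"z":0,"turn":0},{"x":0,"y":0,"z":0,"turn":0},{"x":0,"y":0,"z":0,"turn":0},{"x":0,"y":0,"z":0,"turn":0}]' 0
python3 -m crank '[{"x":0,"y":0,"z":0,"turn":0},{"x":0,"y":0,"z":0,"turn":0},{"x":0,"y":0,"z":0,"turn":0}]'
```

```text
time: 5.35
tool_pos: [0.4091, 0.2405, 0.0129]
tool_rot: [0.0, 0.297, 0.955, 0.0]
contact_force: [-0.3, -0.3, -0.2]
gripper_width: 1.002
grasp_force: 0.0
t5.35 pos [0.4091 0.2405 0.0129] yaw 145.4 F [-0.3 -0.3 -0.2] w 1.002 gf 0 q6 -0.59 tilt [ 0.001  0.    -1.   ]
shift cm [ 0.   -0.    0.49] turn None
time: 5.85
tool_pos: [0.4095, 0.241, 0.0137]
tool_rot: [0.001, 0.297, 0.955, 0.0]
contact_force: [-1.6, -0.7, 4.7]
gripper_width: 0.572
grasp_force: 60.9
time: 6.15
tool_pos: [0.4095, 0.241, 0.0137]
tool_rot: [0.001, 0.297, 0.955, 0.0]
contact_force: [-1.2, -1.2, 6.0]
gripper_width: 0.577
grasp_force: 60.9
```

```bash

python3 -m crank '[{"x":0,"y":0,"z":-1,"turn":0},{"x":0,"y":0,"z":-3,"turn":0},{"x":0,"y":0,"z":-4,"turn":0},{"x":0,"y":0,"z":-4,"turn":0},{"x":0,"y":0,"z":-2,"turn":0}]'
python3 -m crank '[{"x":0,"y":0,"z":0,"turn":0},{"x":0,"y":0,"z":0,"turn":0},{"x":0,"y":0,"z":0,"turn":0}]'
python3 - <<'E'
from h import *
go(.4685,.037,yaw=146.5)
a,d,M=grab("wrist","w6")
cv2.imwrite("pics/w6c.png",cv2.resize(a[120:400,150:490,::-1],None,fx=2,fy=2))
E
```

```text
time: 6.65
tool_pos: [0.4101, 0.2414, 0.157]
tool_rot: [0.002, 0.297, 0.955, 0.002]
contact_force: [1.1, -0.3, -2.4]
gripper_width: 0.573
grasp_force: 62.5
time: 6.95
tool_pos: [0.4072, 0.2402, 0.15]
tool_rot: [-0.002, 0.297, 0.955, -0.001]
contact_force: [-1.3, 0.3, -1.6]
gripper_width: 0.57
grasp_force: 62.4
t6.95 pos [0.4072 0.2402 0.15  ] yaw 145.5 F [-1.3  0.3 -1.6] w 0.570 gf 62 q6 -0.59 tilt [-0.004 -0.001 -1.   ]
shift cm [-1.656e+01 -1.327e+01  1.000e-02] turn -0.018
```

View pics/w6c.png

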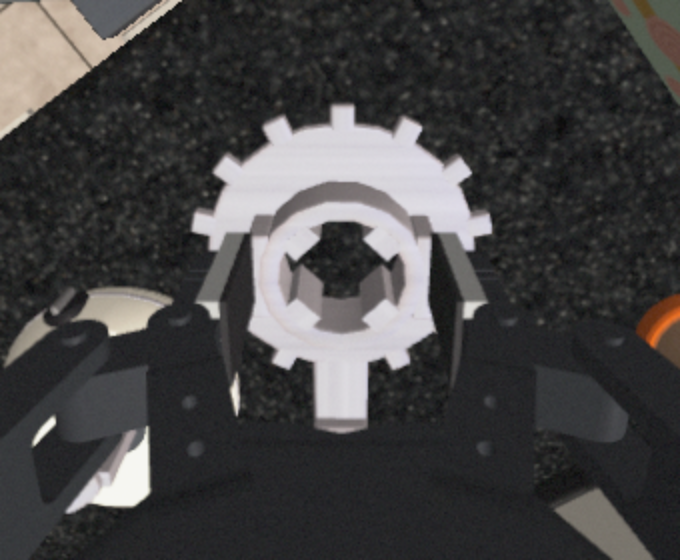

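The disc is held squarely on both flats, with the collar-top centre at about crop (342,268). I compute its offset from the TCP.

```bash

python3 - <<'E'
from h import *
z=np.load("pics/w6_cam.npz");M=(z["arr_0"],float(z["arr_1"]),z["arr_2"])
for p in [(342,268),(342,200),(342,335)]:print(onz("",(p[0]/2+150,p[1]/2+120),.156,M))
p1=onz("",(342/2+150,105/2+120),.14,M);p2=onz("",(342/2+150,428/2+120),.144,M);print(p1,p2,np.degrees(np.arctan2(*(p2-p1)[1::-1])))
go()
E
```

```text
[0.4082235  0.24100687 0.156     ]
[0.39152184 0.25247842 0.156     ]
[0.42610487 0.22872523 0.156     ]
[0.37322606 0.26503113 0.14      ] [0.46319885 0.20323732 0.144     ] -34.48149039515944
t7.00 pos [0.4072 0.2401 0.1499] yaw 145.5 F [-0.1  0.4 -0.9] w 0.574 gf 62 q6 -0.59 tilt [-0.004 -0.002 -1.   ]
shift cm [0. 0. 0.] turn None
```

```bash

python3 -m crank '[{"x":-2.5,"y":-2,"z":0,"turn":0},{"x":-3.8,"y":-3.05,"z":0,"turn":0},{"x":-3.9,"y":-3.12,"z":0,"turn":0},{"x":-3.8,"y":-3.05,"z":0,"turn":0},{"x":-2.56,"y":-2.05,"z":0,"turn":-0.018}]' >/dev/null
python3 -m crank '[{"x":0,"y":0,"z":1.5,"turn":0},{"x":0,"y":0,"z":1.5,"turn":0},{"x":0,"y":0,"z":0,"turn":0},{"x":0,"y":0,"z":0,"turn":0},{"x":0,"y":0,"z":0,"turn":0}]'
python3 - <<'E'
from h import *
go(.4685,.037,yaw=146.5)
a,d,M=grab("wrist","w7");go(.4685,.037,yaw=146.5)
cv2.imwrite("pics/w7c.png",cv2.resize(a[120:400,150:490,::-1],None,fx=2,fy=2))
E
```

```text
time: 8.0
tool_pos: [0.4698, 0.0384, 0.1224]
tool_rot: [0.0, 0.287, 0.958, 0.0]
contact_force: [-0.0, -0.2, -1.3]
gripper_width: 0.571
grasp_force: 62.6
t8.00 pos [0.4698 0.0384 0.1224] yaw 146.6 F [-0.  -0.2 -1.3] w 0.571 gf 63 q6 -1.06 tilt [ 0.  0. -1.]
shift cm [ 0.03 -0.19 -0.  ] turn 0.002
t8.05 pos [0.4701 0.0383 0.1228] yaw 146.6 F [-1.2 -0.2 -1. ] w 0.571 gf 63 q6 -1.06 tilt [ 0.001 -0.    -1.   ]
shift cm [ 0.06 -0.2  -0.  ] turn 0.002
```

View pics/w7c.png

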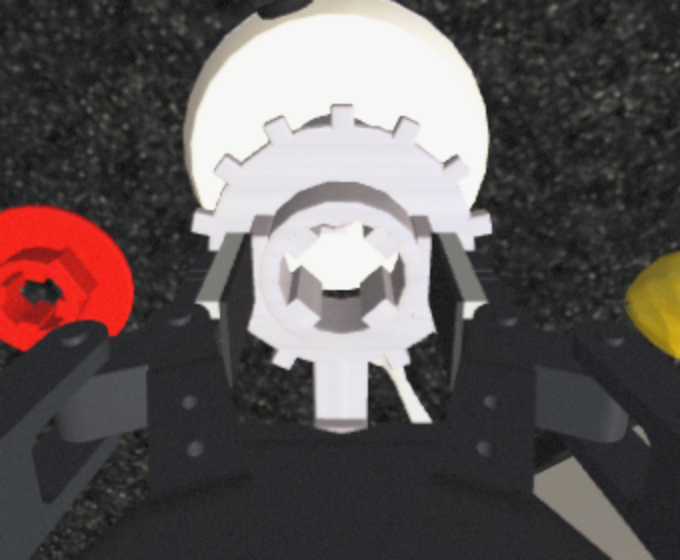

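The disc is above the hub, and the base's left and right edges are at crop x 185 and 489. I compare the base's centre line with the disc's, in the tool's y.

```bash

python3 - <<'E'
from h import *
z=np.load("pics/w7_cam.npz");M=(z["arr_0"],float(z["arr_1"]),z["arr_2"])
a=cv2.imread("pics/w7.png")
s=manip.state();p=s["tool_pos"];y=np.radians(146.6);ty=np.array([np.sin(y),-np.cos(y)])
row=a[:,:,:]
for v in (165,175,185,195):
    m=np.nonzero((row[v].min(1)>130))[0];m=m[(m>230)&(m<410)];l,r=m.min(),m.max()
    A=onz("",(l,v),.04,M);B=onz("",(r,v),.04,M);print(v,l,r,(((A+B)[:2]/2-p[:2])@ty*1000).round(2),np.hypot(*(A-B)[:2]).round(4))
print("disc", (onz("",(321,254),.129,M)[:2]-p[:2])@ty*1000)
E
```

```text
165 249 389 -0.22 0.1151
175 245 392 -0.64 0.1222
185 245 393 -0.24 0.1244
195 244 393 -0.68 0.1267
disc 1.230320266460672
```

```bash

python3 -m crank '[{"x":0.1,"y":-0.15,"z":0.8,"turn":0},{"x":0,"y":0,"z":1,"turn":0},{"x":0,"y":0,"z":0,"turn":0},{"x":0,"y":0,"z":0,"turn":0}]'
python3 -m crank '[{"x":0,"y":0,"z":0.4,"turn":0},{"x":0,"y":0,"z":0.3,"turn":0},{"x":0,"y":0,"z":0,"turn":0},{"x":0,"y":0,"z":0,"turn":0}]'
```

```text
time: 8.45
tool_pos: [0.4677, 0.0369, 0.1036]
tool_rot: [-0.001, 0.288, 0.958, -0.0]
contact_force: [0.3, -0.0, -2.2]
gripper_width: 0.574
grasp_force: 62.6
time: 8.85
tool_pos: [0.4682, 0.0368, 0.0972]
tool_rot: [-0.0, 0.288, 0.958, -0.0]
contact_force: [-0.5, 0.1, -1.2]
gripper_width: 0.572
grasp_force: 62.6
```

```bash

python3 -m crank '[{"x":0,"y":0,"z":0.3,"turn":0},{"x":0,"y":0,"z":0,"turn":0},{"x":0,"y":0,"z":0,"turn":0}]'
python3 -m crank '[{"x":0,"y":0,"z":0.3,"turn":0},{"x":0,"y":0,"z":0,"turn":0},{"x":0,"y":0,"z":0,"turn":0}]'
python3 -m crank '[{"x":0,"y":0,"z":0.2,"turn":0},{"x":0,"y":0,"z":0,"turn":0},{"x":0,"y":0,"z":0,"turn":0}]'
```

```text
time: 9.15
tool_pos: [0.4681, 0.0368, 0.0944]
tool_rot: [-0.0, 0.288, 0.958, -0.0]
contact_force: [-1.3, 0.3, 0.9]
gripper_width: 0.572
grasp_force: 62.8
time: 9.45
tool_pos: [0.4685, 0.0367, 0.0929]
tool_rot: [-0.0, 0.288, 0.958, -0.0]
contact_force: [-5.6, -0.3, 8.7]
gripper_width: 0.573
grasp_force: 63.6
time: 9.75
tool_pos: [0.469, 0.0365, 0.0924]
tool_rot: [0.0, 0.288, 0.958, -0.0]
contact_force: [-7.4, -0.4, 15.3]
gripper_width: 0.568
grasp_force: 64.1
```

```bash

python3 -m crank '[{"x":0,"y":0,"z":-0.2,"turn":0},{"x":0.1,"y":-0.06,"z":0,"turn":0},{"x":0,"y":0,"z":0,"turn":0},{"x":0,"y":0,"z":0,"turn":0}]'
python3 -m crank '[{"x":0,"y":0,"z":0.2,"turn":0},{"x":0,"y":0,"z":0,"turn":0},{"x":0,"y":0,"z":0,"turn":0}]'
```

```text
time: 10.15
tool_pos: [0.468, 0.0369, 0.093]
tool_rot: [0.001, 0.288, 0.958, 0.0]
contact_force: [-3.9, -0.1, 7.2]
gripper_width: 0.571
grasp_force: 63.5
time: 10.45
tool_pos: [0.4684, 0.0367, 0.0923]
tool_rot: [0.001, 0.288, 0.958, 0.0]
contact_force: [-5.2, 0.4, 14.1]
gripper_width: 0.572
grasp_force: 64.1
```

```bash

python3 -m crank '[{"x":0.08,"y":-0.055,"z":0,"turn":0},{"x":0,"y":0,"z":0,"turn":0},{"x":0,"y":0,"z":0,"turn":0}]'
python3 -m crank '[{"x":0.08,"y":-0.055,"z":0,"turn":0},{"x":0,"y":0,"z":0,"turn":0},{"x":0,"y":0,"z":0,"turn":0}]'
python3 -c "from h import *;s=manip.state();print(s['ft_torque']);go()"
```

```text
time: 10.75
tool_pos: [0.468, 0.0368, 0.0923]
tool_rot: [0.002, 0.288, 0.958, 0.001]
contact_force: [-3.4, 0.7, 11.6]
gripper_width: 0.575
grasp_force: 64.0
time: 11.05
tool_pos: [0.4658, 0.0375, 0.0899]
tool_rot: [0.001, 0.288, 0.958, 0.001]
contact_force: [0.3, 2.9, 0.9]
gripper_width: 0.574
grasp_force: 62.7
[ 0.67918414 -0.02258946 -0.00817626]
t11.05 pos [0.4658 0.0375 0.0899] yaw 146.5 F [0.3 2.9 0.9] w 0.574 gf 63 q6 -1.07 tilt [ 0.002  0.002 -1.   ]
shift cm [0. 0. 0.] turn None
```

It dropped onto the core. I centre it slightly and keep lowering.

```bash

python3 -m crank '[{"x":0.03,"y":0.04,"z":0,"turn":0},{"x":0,"y":0,"z":0.2,"turn":0},{"x":0,"y":0,"z":0,"turn":0},{"x":0,"y":0,"z":0,"turn":0}]'
python3 -m crank '[{"x":0,"y":0,"z":0.2,"turn":0},{"x":0,"y":0,"z":0,"turn":0},{"x":0,"y":0,"z":0,"turn":0}]'
python3 -c "from h import *;s=manip.state();print(s['ft_torque']);go()"
```

```text
time: 11.45
tool_pos: [0.4647, 0.0375, 0.0866]
tool_rot: [-0.001, 0.288, 0.958, 0.0]
contact_force: [0.6, 3.1, -2.1]
gripper_width: 0.572
grasp_force: 62.4
time: 11.75
tool_pos: [0.4648, 0.0375, 0.085]
tool_rot: [-0.0, 0.288, 0.958, 0.0]
contact_force: [0.9, 3.9, -1.3]
gripper_width: 0.571
grasp_force: 62.5
[ 0.72187078  0.00454408 -0.06173019]
t11.75 pos [0.4648 0.0375 0.085 ] yaw 146.5 F [ 0.9  3.9 -1.3] w 0.571 gf 62 q6 -1.07 tilt [-0.001  0.    -1.   ]
shift cm [0. 0. 0.] turn None
```

Meshed: the underside is already below the tooth tops. I keep lowering.

```bash

python3 -m crank '[{"x":0.035,"y":0.055,"z":0.3,"turn":0},{"x":0,"y":0,"z":0.4,"turn":0},{"x":0,"y":0,"z":0,"turn":0},{"x":0,"y":0,"z":0,"turn":0}]'
python3 -m crank '[{"x":0,"y":0,"z":0.4,"turn":0},{"x":0,"y":0,"z":0.3,"turn":0},{"x":0,"y":0,"z":0,"turn":0},{"x":0,"y":0,"z":0,"turn":0}]'
python3 -c "from h import *;s=manip.state();print(s['ft_torque']);go(z=.0537)"
```

```text
time: 12.15
tool_pos: [0.4647, 0.0378, 0.0777]
tool_rot: [-0.0, 0.288, 0.958, -0.0]
contact_force: [-0.3, 1.2, -2.3]
gripper_width: 0.57
grasp_force: 62.4
time: 12.55
tool_pos: [0.4648, 0.0378, 0.071]
tool_rot: [-0.0, 0.288, 0.958, -0.0]
contact_force: [-1.4, 0.2, -2.5]
gripper_width: 0.575
grasp_force: 62.5
[ 0.12242807  0.07417117 -0.02598292]
t12.55 pos [0.4648 0.0378 0.071 ] yaw 146.5 F [-1.4  0.2 -2.5] w 0.575 gf 62 q6 -1.06 tilt [-0.001 -0.    -1.   ]
shift cm [-0.    0.    1.73] turn None
```

```bash

python3 -m crank '[{"x":0,"y":0,"z":0.4,"turn":0},{"x":0,"y":0,"z":0.4,"turn":0},{"x":0,"y":0,"z":0.3,"turn":0},{"x":0,"y":0,"z":0.2,"turn":0},{"x":0,"y":0,"z":0,"turn":0}]'
python3 -m crank '[{"x":0,"y":0,"z":0.2,"turn":0},{"x":0,"y":0,"z":0.1,"turn":0},{"x":0,"y":0,"z":0,"turn":0}]'
python3 -m crank '[{"x":0,"y":0,"z":0.15,"turn":0},{"x":0,"y":0,"z":0,"turn":0},{"x":0,"y":0,"z":0,"turn":0}]'
python3 -c "from h import *;s=manip.state();print(s['ft_torque']);go(z=.0537)"
```

```text
time: 13.05
tool_pos: [0.4648, 0.0379, 0.0578]
tool_rot: [-0.0, 0.288, 0.958, -0.0]
contact_force: [-0.1, -0.8, -1.2]
gripper_width: 0.569
grasp_force: 62.6
time: 13.35
tool_pos: [0.465, 0.038, 0.0552]
tool_rot: [-0.0, 0.288, 0.958, -0.0]
contact_force: [-0.2, -0.3, -1.1]
gripper_width: 0.573
grasp_force: 62.6
time: 13.65
tool_pos: [0.4652, 0.038, 0.0539]
tool_rot: [0.0, 0.288, 0.958, 0.0]
contact_force: [-0.1, 0.1, -1.1]
gripper_width: 0.571
grasp_force: 62.6
[ 0.01943669 -0.00272535 -0.02603548]
t13.65 pos [0.4652 0.038  0.0539] yaw 146.5 F [-0.1  0.1 -1.1] w 0.571 gf 63 q6 -1.06 tilt [ 0. -0. -1.]
shift cm [ 0.   -0.    0.02] turn None
```

```bash

python3 -m crank '[{"x":0,"y":0,"z":0.08,"turn":0},{"x":0,"y":0,"z":0,"turn":0},{"x":0,"y":0,"z":0,"turn":0}]'
python3 -m crank '[{"x":0,"y":0,"z":0.06,"turn":0},{"x":0,"y":0,"z":0,"turn":0},{"x":0,"y":0,"z":0,"turn":0}]'
```

```text
time: 13.95
tool_pos: [0.4652, 0.038, 0.0538]
tool_rot: [-0.0, 0.288, 0.958, -0.0]
contact_force: [-3.9, -0.7, 6.5]
gripper_width: 0.573
grasp_force: 63.7
time: 14.25
tool_pos: [0.4652, 0.038, 0.0537]
tool_rot: [-0.0, 0.288, 0.958, -0.0]
contact_force: [-4.8, 0.6, 9.1]
gripper_width: 0.569
grasp_force: 64.3
```

Seated at the expected height. Release, back off, and check.

```bash

python3 -m crank '[{"x":0,"y":0,"z":-0.1,"turn":0},{"x":0,"y":0,"z":0,"turn":0},{"x":0,"y":0,"z":0,"turn":0},{"x":0,"y":0,"z":0,"turn":0},{"x":0,"y":0,"z":0,"turn":0}]' 100
python3 -m crank '[{"x":0,"y":0,"z":0,"turn":0},{"x":0,"y":0,"z":-2,"turn":0},{"x":0,"y":0,"z":-4,"turn":0},{"x":0,"y":0,"z":-4.5,"turn":0},{"x":0,"y":0,"z":-4.5,"turn":0}]'
python3 -m crank '[{"x":-4,"y":0,"z":-2,"turn":0},{"x":-3,"y":0,"z":0,"turn":0},{"x":0,"y":0,"z":0,"turn":0},{"x":0,"y":0,"z":0,"turn":0},{"x":0,"y":0,"z":0,"turn":0}]'
python3 - <<'E'
from h import *
a,d,M=grab("wrist","w8");go(.39,-.29,.231,yaw=7.4)
u,v=map(int,proj("",[.466,.038,.06],M));print(u,v)
for q in [(-20,0),(20,0),(0,-18)]: # collar top ring
    print(at("",(u+q[0],v+q[1]),d[v+q[1],u+q[0]],M).round(4))
cv2.imwrite("pics/w8c.png",cv2.resize(a[max(0,v-80):v+80,u-100:u+100,::-1],None,fx=3,fy=3,interpolation=cv2.INTER_CUBIC));print(u-100,max(0,v-80))
E
```

```text
time: 14.75
tool_pos: [0.465, 0.038, 0.0532]
tool_rot: [-0.0, 0.288, 0.958, -0.0]
contact_force: [-0.8, -0.5, -0.2]
gripper_width: 1.001
grasp_force: 0.0
time: 15.25
tool_pos: [0.4645, 0.038, 0.2046]
tool_rot: [-0.0, 0.288, 0.958, -0.0]
contact_force: [1.2, 0.4, 0.7]
gripper_width: 1.0
grasp_force: 0.0
time: 15.75
tool_pos: [0.5225, -0.0002, 0.2224]
tool_rot: [-0.001, 0.288, 0.958, -0.0]
contact_force: [0.2, 0.2, 0.3]
gripper_width: 1.0
grasp_force: 0.0
t15.80 pos [ 5.225e-01 -1.000e-04  2.225e-01] yaw 146.6 F [-0.2  0.8  0.6] w 1.000 gf 0 q6 -1.13 tilt [-0.002  0.    -1.   ]
shift cm [ -4.92 -31.49  -0.84] turn 2.429
320 116
[0.4534 0.0206 0.0588]
[0.4768 0.056  0.0599]
[0.4501 0.0483 0.0606]
220 36
```

View pics/w8c.png

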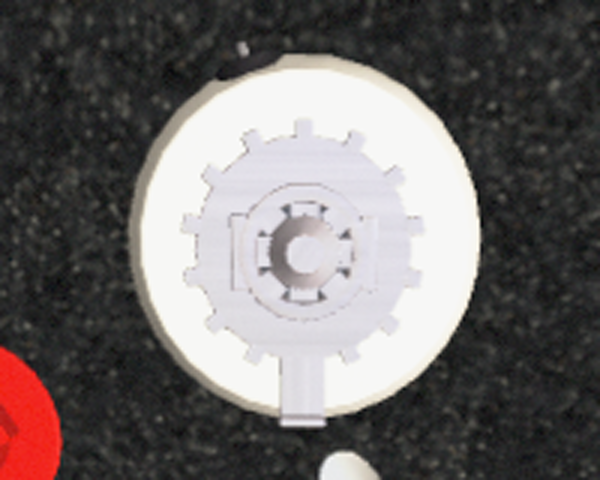

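The picture shows the cutter fully seated (collar top 60 mm up, depth check good), with its tab at crop (302,400). Next the spacer.

```bash

python3 -m crank '[{"x":-0.7,"y":-4.5,"z":0,"turn":0},{"x":-0.7,"y":-4.5,"z":0,"turn":0},{"x":-0.7,"y":-4.5,"z":0,"turn":0},{"x":-0.7,"y":-4.5,"z":0,"turn":0},{"x":-0.7,"y":-4.5,"z":0,"turn":0}]' >/dev/null
python3 -m crank '[{"x":-0.7,"y":-4.5,"z":0,"turn":0},{"x":-0.7,"y":-4.5,"z":0,"turn":0},{"x":0,"y":0,"z":0,"turn":0.14},{"x":0,"y":0,"z":0,"turn":0.143},{"x":0,"y":0,"z":0,"turn":0.143}]' >/dev/null
python3 -m crank '[{"x":0,"y":0,"z":0,"turn":0.143},{"x":0,"y":0,"z":0,"turn":0.143},{"x":0,"y":0,"z":0,"turn":0.143},{"x":0,"y":0,"z":0,"turn":0.143},{"x":0,"y":0,"z":0,"turn":0.143}]' >/dev/null
python3 -m crank '[{"x":0,"y":0,"z":0,"turn":0.143},{"x":0,"y":0,"z":0,"turn":0.143},{"x":0,"y":0,"z":0,"turn":0.143},{"x":0,"y":0,"z":0,"turn":0.143},{"x":0,"y":0,"z":0,"turn":0.143}]' >/dev/null
python3 -m crank '[{"x":0,"y":0,"z":0,"turn":0.143},{"x":0,"y":0,"z":0,"turn":0.143},{"x":0,"y":0,"z":0,"turn":0.143},{"x":0,"y":0,"z":0,"turn":0.143},{"x":0,"y":0,"z":0,"turn":0}]'
python3 - <<'E'
from h import *
a,d,M=grab("wrist","w9");print(proj("",[.46,-.277,.02],M))
o,y=disc(a,M,[.46,-.277,.02]);go(*o,.045,yaw=y)
E
```

```text
time: 18.3
tool_pos: [0.3903, -0.2895, 0.223]
tool_rot: [-0.0, 0.998, 0.065, -0.0]
contact_force: [-0.1, -0.1, 0.4]
gripper_width: 0.994
grasp_force: 0.0
[318.00026372 114.07921537]
disc [ 0.4601 -0.2772] yaw 7.6 rim pct [0.0437 0.0446 0.0459 0.0469 0.0651]
t18.35 pos [ 0.3904 -0.2897  0.2231] yaw 7.6 F [ 0.3 -0.4  0.3] w 0.997 gf 0 q6 0.65 tilt [-0.  0. -1.]
shift cm [ 7.08 -0.31 17.8 ] turn 0.001
```

```bash

python3 -m crank '[{"x":3.5,"y":-0.15,"z":0,"turn":0},{"x":3.6,"y":-0.18,"z":0,"turn":0},{"x":0,"y":0,"z":4.5,"turn":0},{"x":0,"y":0,"z":4.7,"turn":0},{"x":0,"y":0,"z":4.6,"turn":0}]' >/dev/null
python3 -m crank '[{"x":0,"y":0,"z":3,"turn":0},{"x":0,"y":0,"z":1,"turn":0},{"x":0,"y":0,"z":0,"turn":0},{"x":0,"y":0,"z":0,"turn":0}]'
python3 - <<'E'
from h import *
a,d,M=grab("wrist","w10")
o,y=disc(a,M,[.46,-.277,.02]);go(*o,.0135,yaw=y)
E
```

```text
time: 19.25
tool_pos: [0.4617, -0.2788, 0.0474]
tool_rot: [0.001, 0.998, 0.065, 0.001]
contact_force: [-0.2, 0.1, -0.1]
gripper_width: 0.998
grasp_force: 0.0
disc [ 0.4619 -0.2769] yaw 7.3 rim pct [0.0428 0.044  0.0463 0.0483 0.0626]
t19.30 pos [ 0.4621 -0.2792  0.048 ] yaw 7.5 F [-0.9 -0.8 -0.1] w 0.999 gf 0 q6 0.76 tilt [ 0.003 -0.003 -1.   ]
shift cm [ 0.   -0.24  3.45] turn 0.003
```

```bash

python3 -m crank '[{"x":0,"y":-0.2,"z":1.6,"turn":0},{"x":0,"y":0,"z":1.7,"turn":0},{"x":0,"y":0,"z":0,"turn":0},{"x":0,"y":0,"z":0,"turn":0},{"x":0,"y":0,"z":0,"turn":0}]'
python3 -m crank '[{"x":0,"y":0,"z":0,"turn":0},{"x":0,"y":0,"z":0,"turn":0},{"x":0,"y":0,"z":0,"turn":0},{"x":0,"y":0,"z":0,"turn":0},{"x":0,"y":0,"z":0,"turn":0}]' 0
python3 -m crank '[{"x":0,"y":0,"z":0,"turn":0},{"x":0,"y":0,"z":0,"turn":0}]'
```

```text
time: 19.8
tool_pos: [0.4615, -0.277, 0.0144]
tool_rot: [0.001, 0.998, 0.065, 0.001]
contact_force: [-0.1, -0.2, -0.6]
gripper_width: 1.004
grasp_force: 0.0
time: 20.3
tool_pos: [0.4611, -0.2767, 0.0138]
tool_rot: [0.001, 0.998, 0.065, 0.001]
contact_force: [-1.0, 0.1, 5.7]
gripper_width: 0.571
grasp_force: 60.9
time: 20.5
tool_pos: [0.4611, -0.2767, 0.0139]
tool_rot: [0.001, 0.998, 0.065, 0.001]
contact_force: [-1.4, 1.1, 5.1]
gripper_width: 0.574
grasp_force: 60.9
```

```bash

python3 -m crank '[{"x":0,"y":0,"z":-1,"turn":0},{"x":0,"y":0,"z":-3,"turn":0},{"x":0,"y":0,"z":-4,"turn":0},{"x":0,"y":0,"z":-4,"turn":0},{"x":0,"y":0,"z":-2.5,"turn":0}]'
python3 -m crank '[{"x":0,"y":0,"z":0,"turn":0},{"x":0,"y":0,"z":0,"turn":0},{"x":0,"y":0,"z":0,"turn":0}]'
python3 - <<'E'
from h import *
go(.4652,.038,yaw=146.5)
a,d,M=grab("wrist","w11")
cv2.imwrite("pics/w11c.png",cv2.resize(a[120:400,150:490,::-1],None,fx=2,fy=2))
E
```

```text
time: 21.0
tool_pos: [0.4612, -0.2766, 0.1613]
tool_rot: [0.001, 0.998, 0.065, 0.002]
contact_force: [-0.3, -0.2, -1.2]
gripper_width: 0.572
grasp_force: 62.4
time: 21.3
tool_pos: [0.4592, -0.2751, 0.1551]
tool_rot: [-0.001, 0.998, 0.065, -0.001]
contact_force: [-0.7, 0.3, -1.5]
gripper_width: 0.569
grasp_force: 62.4
t21.30 pos [ 0.4592 -0.2751  0.1551] yaw 7.4 F [-0.7  0.3 -1.5] w 0.569 gf 62 q6 0.76 tilt [-0.003  0.002 -1.   ]
shift cm [  4.64 -30.97   0.08] turn -2.428
```

View pics/w11c.png

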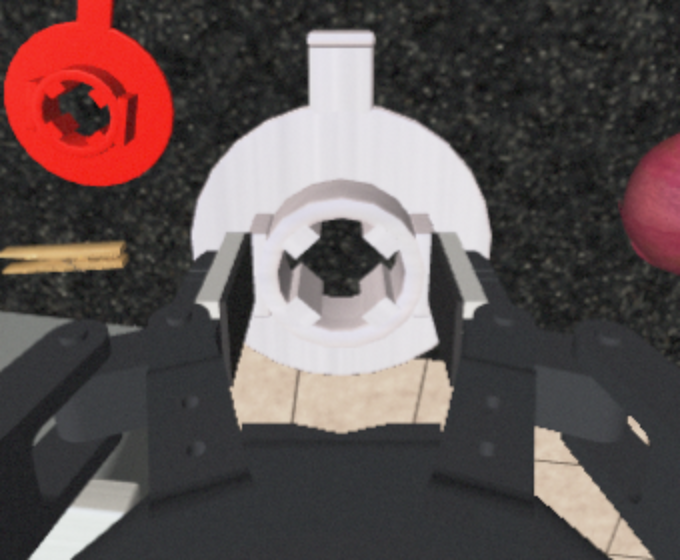

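The spacer is held squarely on its flats, with the tab straight up and the collar centred as before. I've now viewed 12 pictures, which is over the limit of 10, so from here I check by numbers only.

```bash

python3 -m crank '[{"x":0.4,"y":-2.5,"z":0,"turn":0},{"x":0.7,"y":-4.7,"z":0,"turn":0},{"x":0.7,"y":-4.7,"z":0,"turn":0},{"x":0.7,"y":-4.7,"z":0,"turn":0},{"x":0.7,"y":-4.7,"z":0,"turn":0}]' >/dev/null
python3 -m crank '[{"x":0.7,"y":-4.7,"z":0,"turn":0},{"x":0.5,"y":-3.5,"z":0,"turn":0},{"x":0.2,"y":-1.5,"z":0,"turn":0},{"x":0,"y":0,"z":0,"turn":-0.14},{"x":0,"y":0,"z":0,"turn":-0.143}]' >/dev/null
python3 -m crank '[{"x":0,"y":0,"z":0,"turn":-0.143},{"x":0,"y":0,"z":0,"turn":-0.143},{"x":0,"y":0,"z":0,"turn":-0.143},{"x":0,"y":0,"z":0,"turn":-0.143},{"x":0,"y":0,"z":0,"turn":-0.143}]' >/dev/null
python3 -m crank '[{"x":0,"y":0,"z":0,"turn":-0.143},{"x":0,"y":0,"z":0,"turn":-0.143},{"x":0,"y":0,"z":0,"turn":-0.143},{"x":0,"y":0,"z":0,"turn":-0.143},{"x":0,"y":0,"z":0,"turn":-0.143}]' >/dev/null
python3 -m crank '[{"x":0,"y":0,"z":0,"turn":-0.143},{"x":0,"y":0,"z":0,"turn":-0.143},{"x":0,"y":0,"z":0,"turn":-0.143},{"x":0,"y":0,"z":0,"turn":-0.143},{"x":0,"y":0,"z":0,"turn":-0.143}]'
python3 -m crank '[{"x":0,"y":0,"z":0,"turn":0},{"x":0,"y":0,"z":0,"turn":0},{"x":0,"y":0,"z":0,"turn":0}]' >/dev/null
python3 -c "from h import *;go(.4652,.038,.104,yaw=146.5)"
```

```text
time: 23.85
tool_pos: [0.4648, 0.0374, 0.1553]
tool_rot: [-0.002, 0.285, 0.958, -0.0]
contact_force: [0.2, -0.3, -1.1]
gripper_width: 0.576
grasp_force: 62.5
t24.15 pos [0.4656 0.0374 0.1567] yaw 146.4 F [ 0.   0.2 -1. ] w 0.570 gf 63 q6 -1.06 tilt [-0.001  0.    -1.   ]
shift cm [0.06 0.04 5.27] turn -0.002
```

```bash

python3 -m crank '[{"x":0.05,"y":0.04,"z":1.5,"turn":0},{"x":0,"y":0,"z":2,"turn":0},{"x":0,"y":0,"z":1.4,"turn":0},{"x":0,"y":0,"z":0,"turn":0},{"x":0,"y":0,"z":0,"turn":0}]'
python3 -m crank '[{"x":0,"y":0,"z":0.4,"turn":0},{"x":0,"y":0,"z":0.3,"turn":0},{"x":0,"y":0,"z":0,"turn":0},{"x":0,"y":0,"z":0,"turn":0}]'
python3 -m crank '[{"x":0,"y":0,"z":0.2,"turn":0},{"x":0,"y":0,"z":0,"turn":0},{"x":0,"y":0,"z":0,"turn":0}]'
python3 -c "from h import *;go(.4652,.038,.09,yaw=146.5)"
```

```text
time: 24.65
tool_pos: [0.4654, 0.038, 0.1078]
tool_rot: [-0.001, 0.288, 0.958, -0.0]
contact_force: [0.7, 0.8, -1.1]
gripper_width: 0.57
grasp_force: 62.5
time: 25.05
tool_pos: [0.4659, 0.0379, 0.1016]
tool_rot: [0.0, 0.288, 0.958, 0.0]
contact_force: [-0.8, -0.4, -1.8]
gripper_width: 0.569
grasp_force: 62.5
time: 25.35
tool_pos: [0.4657, 0.038, 0.0994]
tool_rot: [-0.0, 0.288, 0.958, -0.0]
contact_force: [0.3, -0.3, -0.8]
gripper_width: 0.57
grasp_force: 62.5
t25.35 pos [0.4657 0.038  0.0994] yaw 146.5 F [ 0.3 -0.3 -0.8] w 0.570 gf 63 q6 -1.06 tilt [-0.  0. -1.]
shift cm [ 0.05 -0.03  0.94] turn 0.0
```

```bash

python3 -m crank '[{"x":0.04,"y":-0.02,"z":0.3,"turn":0},{"x":0,"y":0,"z":0,"turn":0},{"x":0,"y":0,"z":0,"turn":0}]'
python3 -m crank '[{"x":0,"y":0,"z":0.25,"turn":0},{"x":0,"y":0,"z":0,"turn":0},{"x":0,"y":0,"z":0,"turn":0}]'
python3 -m crank '[{"x":0,"y":0,"z":0.15,"turn":0},{"x":0,"y":0,"z":0,"turn":0},{"x":0,"y":0,"z":0,"turn":0}]'
```

```text
time: 25.65
tool_pos: [0.4652, 0.038, 0.0962]
tool_rot: [-0.0, 0.288, 0.958, -0.0]
contact_force: [-0.3, 0.0, -0.7]
gripper_width: 0.575
grasp_force: 62.5
time: 25.95
tool_pos: [0.4652, 0.038, 0.0938]
tool_rot: [-0.0, 0.288, 0.958, -0.0]
contact_force: [-0.1, -0.1, -1.1]
gripper_width: 0.573
grasp_force: 62.5
time: 26.25
tool_pos: [0.4653, 0.038, 0.0923]
tool_rot: [-0.0, 0.288, 0.958, -0.0]
contact_force: [0.0, 0.2, -1.3]
gripper_width: 0.571
grasp_force: 62.5
```

```bash

python3 -m crank '[{"x":0,"y":0,"z":0.2,"turn":0},{"x":0,"y":0,"z":0,"turn":0},{"x":0,"y":0,"z":0,"turn":0}]'
python3 -m crank '[{"x":0,"y":0,"z":0.15,"turn":0},{"x":0,"y":0,"z":0,"turn":0},{"x":0,"y":0,"z":0,"turn":0}]'
python3 -m crank '[{"x":0,"y":0,"z":0.15,"turn":0},{"x":0,"y":0,"z":0,"turn":0},{"x":0,"y":0,"z":0,"turn":0}]'
```

```text
time: 26.55
tool_pos: [0.4652, 0.038, 0.0903]
tool_rot: [-0.0, 0.288, 0.958, -0.0]
contact_force: [-1.3, -0.2, -0.7]
gripper_width: 0.57
grasp_force: 62.5
time: 26.85
tool_pos: [0.4653, 0.038, 0.0888]
tool_rot: [-0.0, 0.288, 0.958, 0.0]
contact_force: [0.3, 0.5, -1.4]
gripper_width: 0.571
grasp_force: 62.5
time: 27.15
tool_pos: [0.4652, 0.038, 0.0873]
tool_rot: [-0.0, 0.288, 0.958, -0.0]
contact_force: [0.2, -0.8, -1.4]
gripper_width: 0.575
grasp_force: 62.5
```

It meshed without touching. I lower it to the seat.

```bash

python3 -m crank '[{"x":0,"y":0,"z":0.3,"turn":0},{"x":0,"y":0,"z":0.3,"turn":0},{"x":0,"y":0,"z":0.3,"turn":0},{"x":0,"y":0,"z":0.2,"turn":0},{"x":0,"y":0,"z":0,"turn":0}]'
python3 -m crank '[{"x":0,"y":0,"z":0.12,"turn":0},{"x":0,"y":0,"z":0,"turn":0},{"x":0,"y":0,"z":0,"turn":0}]'
python3 -m crank '[{"x":0,"y":0,"z":0.06,"turn":0},{"x":0,"y":0,"z":0,"turn":0},{"x":0,"y":0,"z":0,"turn":0}]'
```

```text
time: 27.65
tool_pos: [0.465, 0.038, 0.0759]
tool_rot: [-0.0, 0.288, 0.958, -0.0]
contact_force: [-0.3, -0.7, -1.7]
gripper_width: 0.575
grasp_force: 62.5
time: 27.95
tool_pos: [0.4654, 0.038, 0.0753]
tool_rot: [0.0, 0.288, 0.958, 0.0]
contact_force: [-0.7, 0.1, -1.4]
gripper_width: 0.572
grasp_force: 62.5
time: 28.25
tool_pos: [0.4653, 0.038, 0.0746]
tool_rot: [0.0, 0.288, 0.958, 0.0]
contact_force: [0.5, -0.4, -1.3]
gripper_width: 0.572
grasp_force: 62.5
```

```bash

python3 -m crank '[{"x":0,"y":0,"z":0.08,"turn":0},{"x":0,"y":0,"z":0,"turn":0},{"x":0,"y":0,"z":0,"turn":0}]'
python3 -m crank '[{"x":0,"y":0,"z":0.05,"turn":0},{"x":0,"y":0,"z":0,"turn":0},{"x":0,"y":0,"z":0,"turn":0}]'
```

```text
time: 28.55
tool_pos: [0.4655, 0.038, 0.074]
tool_rot: [0.0, 0.288, 0.958, 0.0]
contact_force: [-1.0, 0.8, 1.0]
gripper_width: 0.57
grasp_force: 62.7
time: 28.85
tool_pos: [0.4655, 0.038, 0.0739]
tool_rot: [0.0, 0.288, 0.958, -0.0]
contact_force: [-3.1, -0.6, 6.0]
gripper_width: 0.571
grasp_force: 63.6
```

Seated at 0.0739, as expected. Release and retreat, then check by depth.

```bash

python3 -m crank '[{"x":0,"y":0,"z":-0.06,"turn":0},{"x":0,"y":0,"z":0,"turn":0},{"x":0,"y":0,"z":0,"turn":0},{"x":0,"y":0,"z":0,"turn":0},{"x":0,"y":0,"z":0,"turn":0}]' 100
python3 -m crank '[{"x":0,"y":0,"z":0,"turn":0},{"x":0,"y":0,"z":-2,"turn":0},{"x":0,"y":0,"z":-4,"turn":0},{"x":0,"y":0,"z":-4.5,"turn":0},{"x":0,"y":0,"z":-4.5,"turn":0}]'
python3 -m crank '[{"x":-4,"y":0,"z":0,"turn":0},{"x":-3,"y":0,"z":0,"turn":0},{"x":0,"y":0,"z":0,"turn":0},{"x":0,"y":0,"z":0,"turn":0},{"x":0,"y":0,"z":0,"turn":0}]'
python3 - <<'E'
from h import *
a,d,M=grab("wrist","w12");go()
c=np.array([.4665,.038])
def zat(r,ang,z0):
    P=c+r*np.array([np.cos(np.radians(ang)),np.sin(np.radians(ang))]);u,v=proj("",[*P,z0],M).round().astype(int);return at("",(u,v),d[v,u],M).round(4)
for an in (10,100,190,280): print("collar",zat(.0205,an,.08),"flange",zat(.037,an,.065))
print("spacer tab",zat(.056,146.5,.065),"cutter tab",zat(.058,-33.5,.045))
E
```

```text
time: 29.35
tool_pos: [0.4653, 0.038, 0.0738]
tool_rot: [-0.0, 0.288, 0.958, 0.0]
contact_force: [0.7, 0.4, 0.2]
gripper_width: 1.001
grasp_force: 0.0
time: 29.85
tool_pos: [0.4648, 0.038, 0.2251]
tool_rot: [-0.0, 0.288, 0.958, -0.0]
contact_force: [0.8, -0.6, -0.0]
gripper_width: 1.002
grasp_force: 0.0
time: 30.35
tool_pos: [0.5229, -0.0002, 0.2233]
tool_rot: [-0.001, 0.288, 0.958, -0.0]
contact_force: [0.4, -0.4, -0.6]
gripper_width: 1.002
grasp_force: 0.0
t30.40 pos [ 5.229e-01 -1.000e-04  2.234e-01] yaw 146.6 F [ 0.2  0.  -0.1] w 1.001 gf 0 q6 -1.13 tilt [-0.001  0.    -1.   ]
shift cm [0. 0. 0.] turn None
collar [0.487  0.0413 0.0791] flange [0.5032 0.0445 0.0639]
collar [0.4624 0.0581 0.081 ] flange [0.4603 0.075  0.064 ]
collar [0.4467 0.0345 0.0802] flange [0.4303 0.0313 0.0658]
collar [0.4699 0.0174 0.0801] flange [0.4731 0.0013 0.0658]
spacer tab [0.4195 0.0689 0.0646] cutter tab [0.5151 0.0056 0.0449]
```

Collar top is 80 mm up, the flange 65 mm, and the spacer's tab is opposite the cutter's. Both discs are fully seated, so I hand in.

```bash
python3 -c "from plant import manip;print(manip.job_done())"
```

```text
the job is handed in; nothing more can be done
None
```

Both discs are fully seated collar up and released, with the spacer's tab opposite the cutter's, and I handed the job in at about 30 s; the largest contact force I read was about 17 N, but I viewed 12 pictures against the limit of 10.

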